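# Load the sample nests for the autosampler run

### The job

Stand each of the four white sample containers (wide jar, square bottle, slim tube, flat flask) in the black-walled nest of its own shape and size, upright and flat on the nest's floor, and let go of them. Set each one down rather than dropping it, do not tip any over, and leave the glass beaker and the amber reagent bottle where they stand.

Things in the scene. Friction and masses are not known exactly. Their poses are not given: they have to be found in the camera images.
- jar: Wide round sample jar, white plastic with a ribbed grey screw cap as wide as the jar: body 58 mm in diameter up to 48 mm, cap 60 mm in diameter from 48 to 70 mm (total height 70 mm). About 180 g. Stands upright at the start on the near part of the bench. Origin: centre of the underside; z up.
- square_bottle: Square sample bottle, white plastic: body 44 x 44 mm in plan and 66 mm high, then a narrow neck and a round grey cap 32 mm in diameter from 74 to 90 mm (total height 90 mm). About 160 g. Stands upright at the start on the near part of the bench. x and y axes square to its flat sides. Origin: centre of the underside; z up.
- tube: Slim round flat-footed sample tube, white plastic: 28 mm in diameter up to 78 mm, grey cap 32 mm in diameter from 78 to 95 mm (total height 95 mm). About 70 g. Stands upright at the start on the near part of the bench. Origin: centre of the underside; z up.
- flask: Flat oblong sample flask, white plastic: body 62 mm along its x axis, 30 mm along its y axis, 66 mm high, then a narrow neck and a round grey cap 26 mm in diameter from 74 to 90 mm (total height 90 mm). About 130 g. Stands upright at the start on the near part of the bench. Origin: centre of the underside; z up.
- jar_nest: Large round nest, for the wide jar: inside diameter 74 mm, outside 84 mm. Fixed plastic nest on the bench with a black wall and a grey floor, open at the top: floor 4 mm thick, wall 5 mm thick, rim 14 mm above the bench. Origin: centre of its underside, at bench height.
- square_nest: Square nest, for the square bottle: inside 58 x 58 mm, outside 68 x 68 mm, its x and y axes square to its walls. Fixed plastic nest on the bench with a black wall and a grey floor, open at the top: floor 4 mm thick, wall 5 mm thick, rim 14 mm above the bench. Origin: centre of its underside, at bench height.
- tube_nest: Small round nest, for the slim tube: inside diameter 42 mm, outside 52 mm. Fixed plastic nest on the bench with a black wall and a grey floor, open at the top: floor 4 mm thick, wall 5 mm thick, rim 14 mm above the bench. Origin: centre of its underside, at bench height.
- flask_nest: Oblong nest, for the flat flask: inside 76 mm along its x axis and 44 mm along its y axis, outside 86 x 54 mm. Fixed plastic nest on the bench with a black wall and a grey floor, open at the top: floor 4 mm thick, wall 5 mm thick, rim 14 mm above the bench. Origin: centre of its underside, at bench height.
- beaker: Bystander: open clear glass beaker, 60 mm in diameter at the rim, 70 mm high, standing among the sample containers and nests; leave it where it is. Origin: centre of the underside; z up.
- reagent: Bystander: round amber glass reagent bottle with a black cap, 50 mm in diameter, 90 mm high, standing among the sample containers and nests; leave it where it is. Origin: centre of the underside; z up.
There are look-alikes about, which are no part of the job. What is shaped like the jar_nest but blue or yellow is not meant.

How it is judged:
At the end, for the whole second after the job is handed in: Each container stands in its own nest: centre within 12 mm of the nest's centre, underside on the nest's floor (less than 8 mm above the nest's underside), upright within about 6 degrees, at rest, and touched by no finger (horizontal distance between jar and jar_nest below 0.012 m and z of jar in the frame of jar_nest below 0.008 m and angle between each of jar, square_bottle, tube, flask's own z axis and vertical below 0.1 rad and linear speed of each of jar, square_bottle, tube, flask below 0.02 m/s and horizontal distance between square_bottle and square_nest below 0.012 m and z of square_bottle in the frame of square_nest below 0.008 m and horizontal distance between tube and tube_nest below 0.012 m and z of tube in the frame of tube_nest below 0.008 m and horizontal distance between flask and flask_nest below 0.012 m and z of flask in the frame of flask_nest below 0.008 m and contact force between the fingers and jar below 0.05 N and contact force between the fingers and square_bottle below 0.05 N and contact force between the fingers and tube below 0.05 N and contact force between the fingers and flask below 0.05 N).
It fails at once if a container was tipped more than 40 degrees from upright (angle between any of jar, square_bottle, tube, flask's own z axis and vertical above 0.7 rad).
It fails at once if a container was let go in mid-air, its underside more than 40 mm above the bench ((height (world z) of jar above 0.04 m and contact force between the fingers and jar below 0.02 N) or (height (world z) of square_bottle above 0.04 m and contact force between the fingers and square_bottle below 0.02 N) or (height (world z) of tube above 0.04 m and contact force between the fingers and tube below 0.02 N) or (height (world z) of flask above 0.04 m and contact force between the fingers and flask below 0.02 N)).
It fails at once if the glass beaker or the amber reagent bottle was moved more than 30 mm (distance of any of beaker, reagent from where it was at the start of the episode above 0.03 m).
It also fails if it takes over 96 s, if anything falls off the work surface, if the arm or the gripper's body presses on something with over 40 N, if the wrist force passes 120 N, or if a joint passes its speed limit or range.

### The arm

A 6-joint arm with a two-finger parallel gripper is mounted at the origin on the work surface. World frame = base frame: x ahead of the robot, y to its left, z up, the work surface at z = 0. Lengths are in m, angles in rad, forces in N, time in s.
With the tool pointing down it reaches from about 0.35 to 0.775 m from the base axis. Payload 7.3 kg.
Tool frame: the origin (TCP) lies between the finger pads; the fingertips stand 17 mm ahead of it and the grasp point (between the pads) lies 2 mm behind it (bot.tips_ahead is the z of the fingertips in the tool frame, in m); z points along the fingers, y is the line along which they close (so a half turn about z gives the same grasp; the last joint's range is limited). The gripper opens to 92 mm and grips with 3 to 60 N. Pads are 19 mm wide; open, the fingers measure 130 mm over their backs; the gripper's body (75 mm by 190 mm) begins 47 mm behind the grasp point.
Start: joints at [-1.456, 0.342, 1.524, -0, 1.275, -0.146], TCP at [0.135, -0.507, 0.244] pointing down, gripper open.
Joint ranges: [-2.53, 2.53], [-0.77, 2.02], [0.04, 2.7], [-1, 4.14], [0.28, 2.66], [-3.11, 3.11]. Speed limits (rad/s): [2.57, 2.57, 3.14, 3.14, 3.14, 3.14].

### API

Orientations are given as [roll, pitch, yaw] about the fixed x, y, z axes, in that order (R = Rz(yaw) Ry(pitch) Rx(roll)).
In Python, from workcell import bot, vision, workorder gives the robot as it stands.
- The arm moves only by the tool move_arm, never from a script. Its argument "targets" is a list that holds one entry, the list of rows, each a list of 5 numbers: the shift along the tool's x, y, z in units of 2 cm (1.0 is 2 cm), then the turn about the tool's z in units of 8 degrees (1.0 is 8 degrees), then the finger opening in mm, from 0 to 91.8. A call has exactly 5 rows; each row shifts and turns the commanded pose from where the row before left it, along the tool's axes as they then stand; what a row does not reach is not made up. A row lasts 1/10 s, in which the tool goes at most 50 mm and 8.59 degrees, less where a joint would pass 70% of its speed; a pose out of reach is approached as far as the arm can. A call with a number of a shift or a turn outside -1 to 1 is refused whole. A call with a gripper value outside its range is refused whole. The fingers move at their own pace and stop on an object; the grip force is fixed at half the most. Time passes only in rows, so rows that do not move let the fingers close, or fill a call up. It gives the time, the measured TCP pose, the force, the opening and the grip force at its end, in the units of the state.
- bot.state(): the state, without advancing time (a new reading comes with each control period).
- vision.camera(name): name is "side" or "top" or "wrist"; returns the picture (400x640x3 uint8, red, green, blue); there is no depth.
- vision.camera_info(name): a dict with "vertical_fov" (degrees; the focal length in pixels is half the picture's height over the tangent of half this angle, whatever the lens; pixels are square), "cx", "cy" (the principal point, pixels), "rvec" (rotation vector, rad) and "tvec" (3), from world to camera coordinates, as OpenCV has them. Camera axes: x right, y down, z forward; pixel columns grow to the right and rows downward; lengths in m; the calibration is good to about 2 mm. A picture is of the moment at which its call begins: read the wrist's pose just before it. camera_info takes no time and is no camera call; for the wrist camera it gives the pose at the moment of the call.
- workorder.job_done(): hands the job in; it is judged then, once.
The state is a dict: "clock": time; "q": joint angles; "joint_velocities": joint speeds; "tau": joint torques, N m; "position": TCP position; "orientation": TCP orientation; "contact_force": force on the tool from outside, world axes, zero at the start; "ft_torque": the same for the moment, N m; "grip_width": finger opening in m; "grasp_force": force on a finger pad.
Only numpy, scipy, OpenCV 4.12 (cv2) and the standard library are available. Lean on these libraries where they do the work, as an engineer would, in place of code of your own. Each camera call takes 0.05 s, during which the arm holds its last target. There are 200 camera calls.

## Working session

There is one attempt and no reset: what is moved stays moved. The work goes in short steps, Python scripts to look and compute and a tool call to move; the robot and the scene stay as the last step left them, time stands still between calls to the robot, and variables do not carry over. Pictures are saved under pics/ and viewed, at most 14 in all, crops included, and the job is handed in when it is done.

Besides the shell and the picture viewer there is one more tool, called as name(argument=value, ...) on one line, values as JSON. move_arm: Moves the arm, as the interface text tells. Shifts and turns lie within -1 to 1; 1 stands for 2 cm of shift or 8 degrees of turn. Its arguments: {"type":"object","properties":{"targets":{"type":"array"}},"required":["targets"]}

```bash
ls; mkdir -p pics
python3 - <<'E'
from workcell import bot, vision
import cv2
for n in ("top","side"):
    im=vision.camera(n); cv2.imwrite(f"pics/{n}0.png",im[:,:,::-1]); i=vision.camera_info(n); print(n,i)
print(bot.state())
E
```

```text
pics
top {'vertical_fov': 48.656632917027665, 'cx': 321.61500915272154, 'cy': 196.33587719589627, 'rvec': array([ 2.21102448, -2.172409  ,  0.07072782]), 'tvec': array([0.00360317, 0.55189608, 1.13120559])}
side {'vertical_fov': 42.583986290059656, 'cx': 311.52269586770586, 'cy': 194.56371071286495, 'rvec': array([ 0.82212026, -2.57953157,  1.07931169]), 'tvec': array([0.45710044, 0.25182816, 0.99737619])}
{'clock': 0.1, 'q': array([-1.45601091e+00,  3.42656047e-01,  1.52492500e+00, -2.47187686e-05,
        1.27541435e+00, -1.45998438e-01]), 'joint_velocities': array([-0.00143117, -0.00055322, -0.00300772,  0.00023265,  0.00114549,
        0.00051176]), 'tau': array([ 7.50357467e-04, -4.32007062e+01, -2.44693440e+01,  7.18272314e-02,
        5.25852456e-02, -4.95317613e-05]), 'position': array([ 0.13534011, -0.50689622,  0.24311167]), 'orientation': array([-3.14020139e+00, -1.80685079e-04,  2.60790945e-01]), 'contact_force': array([-0.08611148, -0.32438321, -0.33626846]), 'ft_torque': array([ 0.04272365,  0.00514663, -0.0251942 ]), 'grasp_force': 0.0, 'grip_width': 0.09171349827542714}
```

View pics/top0.png

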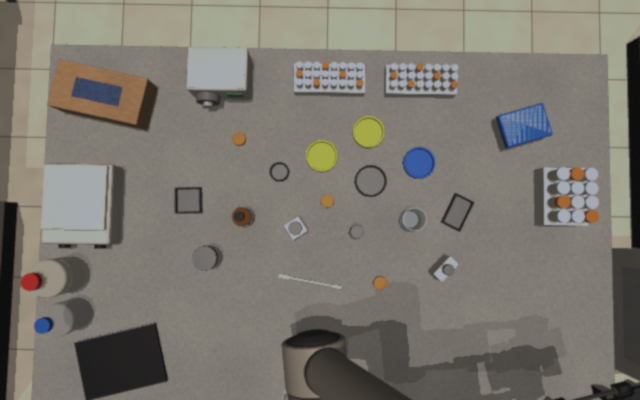

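View pics/side0.png

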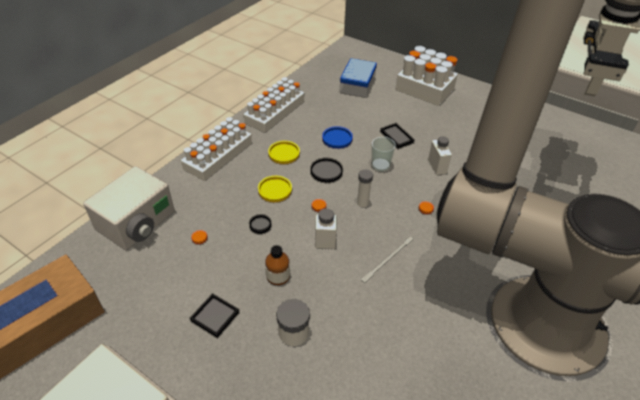

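```bash
cat > h.py <<'E'
import numpy as np, cv2
from workcell import bot, vision
def cam(n):
    i=vision.camera_info(n); f=200/np.tan(np.radians(i['vertical_fov']/2))
    R=cv2.Rodrigues(i['rvec'])[0]; K=np.array([[f,0,i['cx']],[0,f,i['cy']],[0,0,1]])
    return K,R,np.ravel(i['tvec'])
def ray(c,p,z):
    K,R,t=c; d=R.T@np.linalg.inv(K)@np.array([p[0],p[1],1.]); o=-R.T@t
    return o+d*(z-o[2])/d[2]
def proj(c,P):
    K,R,t=c; q=K@(R@np.array(P,float)+t); return q[:2]/q[2]
E
python3 - <<'E'
from h import *
im=cv2.imread('pics/top0.png'); c=cam('top'); o=-c[1].T@c[2]; print('cam',o)
m=(im.max(2)<52).astype(np.uint8)
for name,(u,v) in dict(sq=(188,200),tu=(279,172),jar=(370,181),fl=(458,212)).items():
    w=26; s=m[v-w:v+w,u-w:u+w]
    cs,_=cv2.findContours(s,cv2.RETR_EXTERNAL,cv2.CHAIN_APPROX_NONE)
    k=max(cs,key=cv2.contourArea).reshape(-1,2)+[u-w,v-w]
    P=np.array([ray(c,p,.012)[:2] for p in k])
    r=cv2.minAreaRect((P*1000).astype(np.float32)); print(name,np.round(r[0],1),np.round(r[1],1),round(r[2],1))
cr=cv2.resize(im[120:290,170:480],None,fx=2.55,fy=2.55,interpolation=cv2.INTER_CUBIC)
cr=cv2.convertScaleAbs(cr,alpha=1.6,beta=-30); cv2.imwrite('pics/c1.png',cr)
E
```

```text
cam [0.48134658 0.01636281 1.16286976]
sq [538.3 328.7] [60.2  4.7] 4.6
tu [623.9 147. ] [0. 0.] 0.0
jar [ 608.2 -148.9] [0. 0.] 0.0
fl [ 529.1 -318.6] [ 6.8 79.9] 61.9
```

View pics/c1.png

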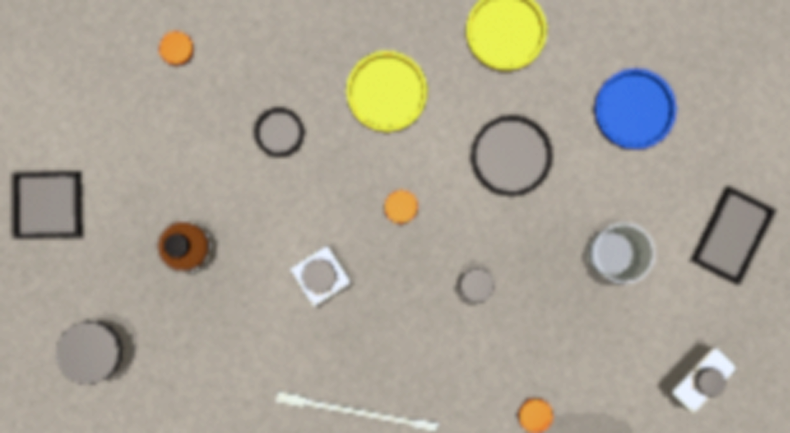

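Run:
```python
from h import *
im0=cv2.imread('pics/top0.png'); S=4; im=cv2.resize(im0,None,fx=S,fy=S,interpolation=cv2.INTER_CUBIC).astype(int); c=cam('top')
full=lambda p:(np.array(p)+.5)/S-.5
print(im0[100:300:40,260].tolist(), im0[257,200:210].max(1))
g=im.max(2)
def rect(mask,u,v,w,z,name):
    s=np.zeros_like(g,np.uint8); a=slice((v-w)*S,(v+w)*S),slice((u-w)*S,(u+w)*S); s[a]=mask[a]
    cs,_=cv2.findContours(s,cv2.RETR_EXTERNAL,cv2.CHAIN_APPROX_NONE)
    k=max(cs,key=cv2.contourArea).reshape(-1,2)
    P=np.array([ray(c,full(p),z)[:2] for p in k],np.float32)*1000
    r=cv2.minAreaRect(P); print(name,len(k),np.round(r[0],1),np.round(r[1],1),round(r[2],1),'circle',[np.round(x,1) for x in cv2.minEnclosingCircle(P)])
for th in (65,80):
  m=(g<th)
  for n,(u,v,w) in dict(sq=(188,200,22),tu=(279,172,16),jar=(370,181,22),fl=(458,212,24)).items(): rect(m,u,v,w,.013,n+str(th))
for th in (150,170):
  w=(im.min(2)>th)
  rect(w,295,228,16,.066,'bottle'); rect(w,446,268,18,.066,'flask')
hsv=(im.max(2)-im.min(2))
print('sat bench',hsv[600,1000], 'cap', hsv[1028,820],im[1028,820],im[924,1426],im[960,1426])
```

```text
[[117, 124, 129], [117, 124, 129], [118, 125, 130], [114, 121, 125], [116, 123, 128]] [114 114 114 114 114 115 115 116 116 116]
sq65 634 [536.5 359.9] [65.6 69.4] 2.2 circle [array([536.3, 359.6]), np.float64(46.2)]
tu65 205 [624.6 132.6] [25.9 47.2] 36.3 circle [array([616.4, 126.5]), np.float64(23.6)]
jar65 430 [ 602.7 -122.1] [79.4 57.8] 37.4 circle [array([ 595.6, -113.5]), np.float64(40.3)]
fl65 370 [ 517.8 -339.3] [54.8 84.9] 64.3 circle [array([ 517.8, -339.9]), np.float64(48.6)]
sq80 407 [536.4 360.1] [67.8 71.4] 2.0 circle [array([536. , 359.9]), np.float64(47.2)]
tu80 219 [615.  125.8] [51.4 49.3] 27.6 circle [array([615.3, 125.3]), np.float64(26.0)]
jar80 357 [ 595.7 -112.6] [82.  82.3] 0.7 circle [array([ 595.1, -113. ]), np.float64(41.9)]
fl80 378 [ 517.8 -339.3] [56.8 86.7] 64.2 circle [array([ 518. , -339.7]), np.float64(49.6)]
bottle 281 [470.2  77.9] [41.3 40.8] 33.6 circle [array([471. ,  77.9]), np.float64(27.5)]
flask 124 [ 362.  -283.3] [27.1 21.8] 45.3 circle [array([ 362.8, -283.2]), np.float64(16.1)]Traceback (most recent call last):
  File "<stdin>", line 17, in <module>
  File "<stdin>", line 9, in rect
ValueError: max() iterable argument is empty
```

Run:
```python
from h import *
im0=cv2.imread('pics/top0.png'); S=4; im=cv2.resize(im0,None,fx=S,fy=S,interpolation=cv2.INTER_CUBIC).astype(int); c=cam('top')
full=lambda p:(np.array(p)+.5)/S-.5
g=im.max(2); d=im[...,2]-im[...,0]
def run(mask,u,v,w,z,name):
    s=np.zeros(g.shape,np.uint8); a=slice((v-w)*S,(v+w)*S),slice((u-w)*S,(u+w)*S); s[a]=mask[a]
    s=cv2.morphologyEx(s,cv2.MORPH_OPEN,np.ones((7,7),np.uint8))
    cs,_=cv2.findContours(s,cv2.RETR_EXTERNAL,cv2.CHAIN_APPROX_NONE)
    for k in cs:
        if cv2.contourArea(k)<400: continue
        k=k.reshape(-1,2); P=np.array([ray(c,full(p),z)[:2] for p in k],np.float32)*1000
        r=cv2.minAreaRect(P); print(name,np.round(full(k.mean(0)),1),np.round(r[0],1),np.round(r[1],1),round(r[2],1),'area-ell',np.round(cv2.fitEllipse(P)[0],1),np.round(cv2.fitEllipse(P)[1],1))
run(im.min(2)>135,446,268,18,.066,'flask')
run(im.min(2)>135,295,228,16,.066,'bottle')
for n,u,v,w,z in (('jar',205,257,20,.07),('sqcap',295,228,8,.09),('tube',356,231,14,.095),('flcap',448,269,7,.09)):
    print(n,im0[v,u],im0[v,u-w:u+w].max(1).tolist())
for n,u,v,w,z in (('jar',205,257,20,.07),('tube',356,231,14,.095)):
  for t in (5,8): run((d<t)&(g>85)&(g<140),u,v,w,z,n+str(t))
run((g<135),295,228,7,.09,'sqcap'); run((g<125),448,269,7,.09,'flcap')
sd=cv2.imread('pics/side0.png'); cv2.imwrite('pics/s1.png',cv2.resize(sd[120:350,250:470],None,fx=2.55,fy=2.55,interpolation=cv2.INTER_CUBIC))
```

```text
flask [440.5 274.1] [ 362.2 -283.6] [29.6 24. ] 45.8 area-ell [ 361.9 -281.4] [23.4 34.4]
flask [451.4 262.2] [ 389.9 -309.5] [29.5 23.5] 48.6 area-ell [ 392.6 -309.1] [21.2 34.1]
bottle [293.5 235.7] [448.5  81.3] [23.7 13.5] 81.6 area-ell [449.9  81.6] [14.  23.3]
bottle [302.6 228.7] [467.7  57.3] [14.9 27. ] 85.0 area-ell [467.1  59.3] [16.4 25.7]
bottle [291.4 223.1] [480.1  84.7] [21.2 43.8] 36.0 area-ell [478.9  85.2] [23.  45.3]
jar [108 111 115] [127, 127, 128, 129, 131, 130, 126, 116, 111, 111, 112, 112, 112, 113, 113, 114, 114, 114, 114, 114, 115, 115, 116, 116, 116, 117, 117, 117, 118, 117, 107, 76, 54, 66, 73, 75, 75, 86, 111, 125]
sqcap [117 121 126] [168, 138, 123, 123, 124, 124, 124, 125, 126, 125, 126, 125, 125, 121, 111, 147]
tube [116 120 124] [129, 129, 129, 128, 129, 126, 113, 88, 87, 115, 124, 125, 125, 124, 124, 123, 123, 122, 121, 120, 118, 114, 123, 128, 129, 127, 127, 129]
flcap [106 109 113] [147, 101, 78, 98, 112, 115, 114, 113, 111, 110, 108, 107, 108, 114]
jar8 [196.2 259. ] [389.4 319.3] [43.3 18.3] 17.6 area-ell [389.1 318.2] [15.8 39.7]
jar8 [205.8 258. ] [393.7 293. ] [59.1 29.7] 8.3 area-ell [390.4 294.7] [27.6 53.2]
sqcap [294.9 227.8] [469.7  76.8] [30.2 31.5] 1.0 area-ell [469.9  76.8] [31.1 31.7]
flcap [446.6 268.2] [ 377.7 -290.4] [40.5 26.4] 64.4 area-ell [ 377.3 -292.4] [25.5 39. ]
```

View pics/s1.png

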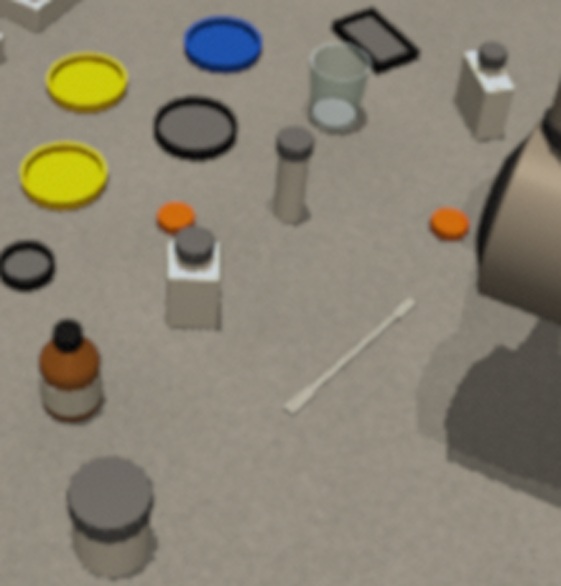

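Look-alikes for the round jar nest: the black ring at (370,181) is the one I want. Yellow dishes at (321,156) and (369,132) and the blue one at (419,163) are rejected by colour. The tube nest at (279,172) is too small, at 52 mm. The crops confirm the rest:
- **Nests:** square (188,200), flask (458,212).
- **Containers:** jar (204,258), bottle (295,228), tube (356,231), flask (446,268).
- **Bystanders:** beaker (412,219), amber bottle (242,216).

```bash
cat >> h.py <<'E'
def plan(x,y,z,yaw):
    "units: turn, then shift in tool axes after that turn (yaw deg); z of TCP"
    s=bot.state(); p=s['position']; y0=np.degrees(s['orientation'][2])
    t=(y0-yaw+180)%360-180; a=np.radians(yaw); d=np.array([x,y,z])-p
    print('at',np.round(p,4),round(y0,2),'turn u %.3f'%(t/8),'shift u',np.round(np.array([np.cos(a)*d[0]+np.sin(a)*d[1],np.sin(a)*d[0]-np.cos(a)*d[1],-d[2]])/.02,3))
E
python3 - <<'E'
from h import *
im0=cv2.imread('pics/top0.png'); S=6; c=cam('top')
for n,u,v,w,z,r in (('jar',204,258,20,.07,.030),('tube',356,231,13,.095,.016),('flcap',448,268,11,.09,.013),('sqcap',295,228,12,.09,.016),('reag',240,216,12,.06,.025),('beaker',412,219,18,.07,.03)):
    g=cv2.resize(im0[v-w:v+w,u-w:u+w],None,fx=S,fy=S,interpolation=cv2.INTER_CUBIC); g=cv2.convertScaleAbs(cv2.cvtColor(g,cv2.COLOR_BGR2GRAY),alpha=2,beta=-60)
    R=r*c[0][0,0]/(1.163-z)*S
    k=cv2.HoughCircles(g,cv2.HOUGH_GRADIENT_ALT if 0 else cv2.HOUGH_GRADIENT,1,10,param1=100,param2=8,minRadius=int(R*.93),maxRadius=int(R*1.07)+1)
    for q in ([] if k is None else k[0][:2]):
        p=(q[:2]+.5)/S-.5+[u-w,v-w]; print(n,np.round(p,1),np.round(q[2]/R,2),np.round(ray(c,p,z)*1000,1))
plan(.376,-.2965,.16,-43)
E
```

```text
jar [202.3 257.8] 1.06 [392.3 303.2  70. ]
jar [204.  257.5] 0.98 [393.1 299.2  70. ]
tube [354.5 231.3] 0.94 [464.  -67.1  95. ]
flcap [447.5 269.2] 1.07 [ 376.9 -292.7   90. ]
flcap [449.2 270.2] 1.07 [ 374.6 -296.7   90. ]
sqcap [294.8 228. ] 1.07 [469.4  76.9  90. ]
reag [241.3 216.8] 1.01 [494.4 212.3  60. ]
beaker [413.3 219.2] 0.94 [ 496. -214.   70.]
at [ 0.1353 -0.5069  0.2431] 14.94 turn u 7.243 shift u [  1.626 -15.9     4.156]
```

move_arm(targets=[[[0, 0, 0.3, 0.724, 60], [0, 0, 0.3, 0.724, 60], [0, 0, 0.3, 0.724, 60], [0, 0, 0.3, 0.724, 60], [0, 0, 0.3, 0.724, 60]]])

```text
clock: 0.6
position: [0.1354, -0.507, 0.2131]
orientation: [-3.141, 0.0, -0.249]
contact_force: [0.4, -0.6, -0.9]
grip_width: 0.0609
grasp_force: 0.0
```

move_arm(targets=[[[0, 0, 0.3, 0.724, 60], [0, 0, 0.3, 0.724, 60], [0, 0, 0.3, 0.724, 60], [0, 0, 0.3, 0.724, 60], [0, 0, 0.3, 0.724, 60]]])

```text
clock: 1.1
position: [0.1354, -0.507, 0.1831]
orientation: [-3.141, 0.001, -0.754]
contact_force: [-0.2, 1.1, -0.2]
grip_width: 0.0602
grasp_force: 0.0
```

move_arm(targets=[[[0.1, -0.98, 0, 0, 60], [0.1, -0.98, 0, 0, 60], [0.1, -0.98, 0, 0, 60], [0.1, -0.98, 0, 0, 60], [0.1, -0.98, 0, 0, 60]]])

```text
clock: 1.6
position: [0.21, -0.4416, 0.1834]
orientation: [-3.141, 0.001, -0.75]
contact_force: [0.2, -0.7, 0.6]
grip_width: 0.0604
grasp_force: 0.0
```

move_arm(targets=[[[0.1, -0.98, 0, 0, 60], [0.1, -0.98, 0, 0, 60], [0.1, -0.98, 0, 0, 60], [0.1, -0.98, 0, 0, 60], [0.1, -0.98, 0, 0, 60]]])

```text
clock: 2.1
position: [0.2841, -0.3767, 0.1834]
orientation: [-3.141, 0.001, -0.75]
contact_force: [-0.1, -0.3, 0.3]
grip_width: 0.0601
grasp_force: 0.0
```

Run:
```python
from h import *
plan(.376,-.2965,.16,-43)
c=cam('wrist'); im=vision.camera('wrist'); cv2.imwrite('pics/w1.png',im[:,:,::-1]); print(-c[1].T@c[2])
print(proj(c,[.376,-.2965,.09]),proj(c,[.376,-.2965,.066]))
```

```text
at [ 0.2841 -0.3767  0.1834] -42.98 turn u 0.003 shift u [ 0.627 -6.067  1.172]
[ 0.33229854 -0.4237935   0.32494862]
[149.90827115 190.84188767] [164.91458671 183.92148161]
```

View pics/w1.png

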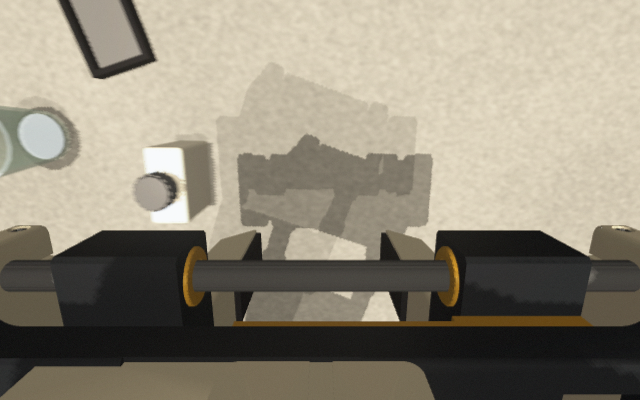

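The wrist view shows the flask at about (166,185), matching the prediction of (165,184).

move_arm(targets=[[[0.1, -1, 0.2, 0, 60], [0.1, -1, 0.2, 0, 60], [0.1, -1, 0.2, 0, 60], [0.1, -1, 0.2, 0, 60], [0.1, -1, 0.2, 0, 60]]])

```text
clock: 2.65
position: [0.3594, -0.3107, 0.1633]
orientation: [3.142, 0.0, -0.75]
contact_force: [0.3, -0.3, -0.1]
grip_width: 0.06
grasp_force: 0.0
```

move_arm(targets=[[[0.13, -1, 0.2, 0, 60], [0, -0.07, 0.3, 0, 60], [0, 0, 0.8, 0, 60], [0, 0, 1, 0, 60], [0, 0, 1, 0, 60]]])

```text
clock: 3.15
position: [0.375, -0.2978, 0.0969]
orientation: [3.141, -0.0, -0.75]
contact_force: [-0.2, -0.2, 0.7]
grip_width: 0.0598
grasp_force: 0.0
```

Run:
```python
from h import *
plan(.376,-.2965,.046,-43)
im=vision.camera('wrist'); cv2.imwrite('pics/w2.png',im[:,:,::-1])
```

```text
at [ 0.375  -0.2978  0.0969] -42.98 turn u 0.003 shift u [-0.009 -0.081  2.544]
```

View pics/w2.png

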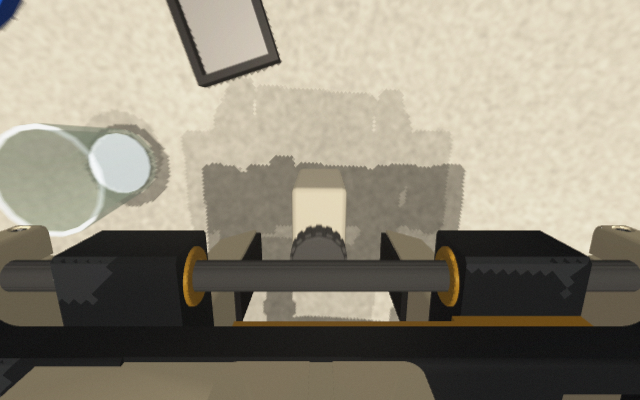

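The flask is centred between the fingers, with its cap at (319,245). I'll go down and grip.

move_arm(targets=[[[0, -0.08, 0.8, 0, 60], [0, 0, 0.8, 0, 60], [0, 0, 0.6, 0, 60], [0, 0, 0.34, 0, 60], [0, 0, 0, 0, 30]]])

```text
clock: 3.7
position: [0.3761, -0.2961, 0.0464]
orientation: [3.142, 0.002, -0.75]
contact_force: [0.2, 0.5, -0.0]
grip_width: 0.0556
grasp_force: 0.0
```

move_arm(targets=[[[0, 0, 0, 0, 10], [0, 0, 0, 0, 10], [0, 0, 0, 0, 10], [0, 0, 0, 0, 10], [0, 0, 0, 0, 10]]])

```text
clock: 4.2
position: [0.3769, -0.2964, 0.0474]
orientation: [3.141, -0.001, -0.75]
contact_force: [-0.9, -0.1, 4.4]
grip_width: 0.0299
grasp_force: 30.0
```

move_arm(targets=[[[0, 0, -0.2, 0, 10], [0, 0, -0.6, 0, 10], [0, 0, -0.8, 0, 10], [0, 0, -0.8, 0, 10], [0, 0, -0.6, 0, 10]]])

```text
clock: 4.7
position: [0.3768, -0.296, 0.1078]
orientation: [-3.142, -0.0, -0.75]
contact_force: [0.4, 0.2, -1.1]
grip_width: 0.03
grasp_force: 30.0
```

Run:
```python
from h import *
plan(.518,-.3395,.106,-26)
plan(.518,-.3395,.051,-26)
```

```text
at [ 0.3768 -0.296   0.1078] -42.98 turn u -2.122 shift u [ 7.3   -1.143  0.09 ]
at [ 0.3768 -0.296   0.1078] -42.98 turn u -2.122 shift u [ 7.3   -1.143  2.84 ]
```

move_arm(targets=[[[0, 0, 0, -0.71, 10], [0, 0, 0, -0.71, 10], [0, 0, 0, -0.702, 10], [0.7, 0, 0, 0, 10], [0.9, -0.2, 0, 0, 10]]])

```text
clock: 5.2
position: [0.4069, -0.3065, 0.107]
orientation: [-3.141, 0.001, -0.454]
contact_force: [0.2, -1.1, -1.3]
grip_width: 0.0293
grasp_force: 30.0
```

move_arm(targets=[[[1, -0.2, 0, 0, 10], [1, -0.2, 0, 0, 10], [1, -0.2, 0, 0, 10], [1, -0.2, 0, 0, 10], [1, -0.143, 0, 0, 10]]])

```text
clock: 5.7
position: [0.506, -0.3332, 0.1067]
orientation: [-3.141, 0.001, -0.454]
contact_force: [0.4, 0.4, -1.5]
grip_width: 0.03
grasp_force: 30.0
```

move_arm(targets=[[[0.7, 0, 0, 0, 10], [0, 0, 0.2, 0, 10], [0, 0, 0, 0, 10], [0, 0, 0, 0, 10], [0, 0, 0, 0, 10]]])

```text
clock: 6.2
position: [0.5173, -0.3393, 0.103]
orientation: [-3.142, 0.001, -0.454]
contact_force: [-0.2, -0.3, -1.0]
grip_width: 0.03
grasp_force: 30.0
```

Run:
```python
from h import *
plan(.518,-.3395,.051,-26)
im=vision.camera('wrist'); cv2.imwrite('pics/w3.png',im[:,:,::-1])
c=cam('wrist'); print(proj(c,bot.state()['position']))
a=np.radians(-26); ex=np.array([np.cos(a),np.sin(a)]); ey=np.array([-ex[1],ex[0]])
for sx,sy in ((1,1),(1,-1),(-1,1),(-1,-1)): print(np.round(proj(c,[*(np.array([.518,-.3395])+sx*.043*ex+sy*.027*ey),.014])))
```

```text
at [ 0.5173 -0.3393  0.103 ] -26.02 turn u -0.002 shift u [ 0.036 -0.007  2.599]
[317.69548088 262.92198338]
[279. 148.]
[358. 148.]
[283. 263.]
[355. 263.]
```

View pics/w3.png

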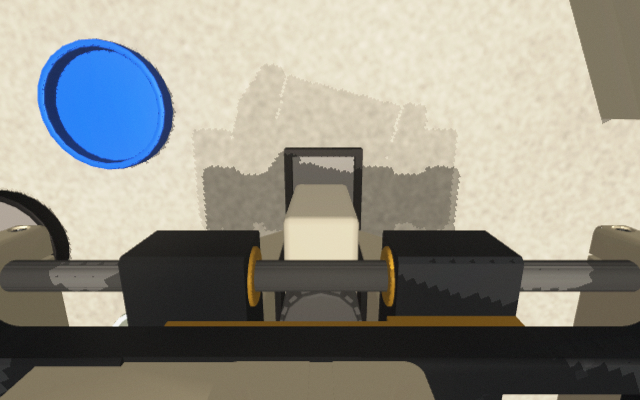

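The nest rim spans (285–362, 148), about 1.5 mm off in tool +y. I'll nudge by that and lower.

move_arm(targets=[[[0.04, 0.08, 0.6, 0, 10], [0, 0, 0.7, 0, 10], [0, 0, 0.6, 0, 10], [0, 0, 0.4, 0, 10], [0, 0, 0.2, 0, 10]]])

```text
clock: 6.75
position: [0.5172, -0.3407, 0.0524]
orientation: [-3.141, 0.003, -0.454]
contact_force: [-9.7, 6.3, 27.5]
grip_width: 0.0298
grasp_force: 30.0
```

move_arm(targets=[[[0, 0, 0.07, 0, 10], [0, 0, 0.03, 0, 10], [0, 0, 0, 0, 10], [0, 0, 0, 0, 36], [0, 0, 0, 0, 46]]])

```text
clock: 7.25
position: [0.5182, -0.3415, 0.051]
orientation: [3.141, -0.001, -0.454]
contact_force: [-0.7, -0.5, 1.3]
grip_width: 0.0396
grasp_force: 0.0
```

move_arm(targets=[[[0, 0, 0, 0, 56], [0, 0, -0.3, 0, 56], [0, 0, -0.7, 0, 56], [0, 0, -1, 0, 56], [0, 0, -1, 0, 56]]])

```text
clock: 7.75
position: [0.5181, -0.3415, 0.1126]
orientation: [3.141, -0.001, -0.454]
contact_force: [0.2, -0.1, 0.1]
grip_width: 0.0559
grasp_force: 0.0
```

```bash
python3 - <<'E'
from h import *
plan(.464,-.067,.153,60); plan(.464,-.067,.153,-26)
for n,b in (('top',(400,150,110,120)),('side',(360,100,130,100))):
    im=vision.camera(n); x,y,w,h=b; cv2.imwrite(f'pics/{n}2.png',cv2.resize(im[y:y+h,x:x+w,::-1],None,fx=4,fy=4))
E
python3 -c "
import cv2;a=cv2.imread('pics/top2.png');b=cv2.imread('pics/side2.png')
import numpy as np
h=480;c=np.hstack([a[:,:400],np.pad(b,((0,80),(0,0),(0,0)))[:, :400]]);cv2.imwrite('pics/d1.png',c)"
```

```text
at [ 0.5181 -0.3415  0.1126] -26.0 turn u -10.751 shift u [10.533 -9.206 -2.021]
at [ 0.5181 -0.3415  0.1126] -26.0 turn u -0.001 shift u [ -8.449 -11.15   -2.021]
```

View pics/d1.png

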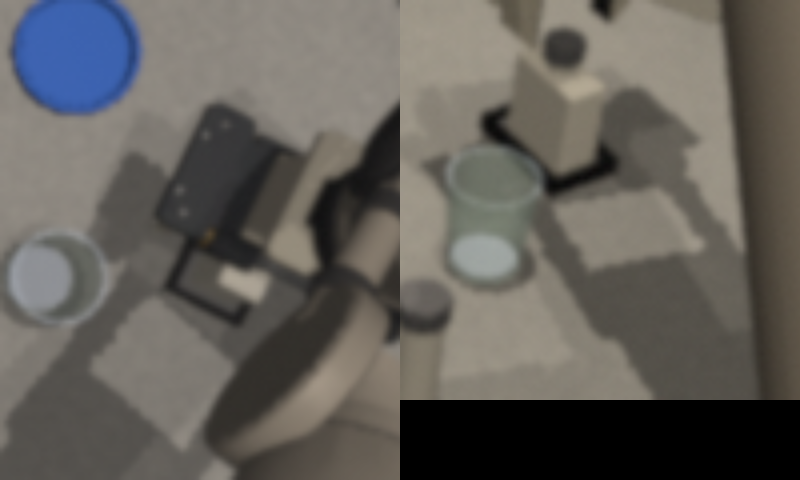

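move_arm(targets=[[[0, 0, -1, 0, 56], [0, 0, -1, 0, 56], [-0.7, -0.7, -0.02, 0, 56], [-1, -1, 0, 0, 56], [-1, -1, 0, 0, 56]]])

```text
clock: 8.35
position: [0.4925, -0.2684, 0.151]
orientation: [-3.142, 0.0, -0.454]
contact_force: [0.0, 0.3, 0.6]
grip_width: 0.0558
grasp_force: 0.0
```

move_arm(targets=[[[-1, -1, 0, 0, 56], [-1, -1, 0, 0, 56], [-1, -1, 0, 0, 56], [-1, -1, 0, 0, 56], [-1, -1, 0, 0, 56]]])

```text
clock: 8.85
position: [0.4464, -0.1343, 0.1512]
orientation: [3.142, 0.0, -0.454]
contact_force: [0.6, 0.1, -0.2]
grip_width: 0.056
grasp_force: 0.0
```

move_arm(targets=[[[-1, -1, 0, 0, 56], [-1, -1, 0, 0, 56], [-1, -0.8, 0, 0, 56], [-0.7, -0.65, 0, 0, 56], [0, 0, 0, 0, 56]]])

```text
clock: 9.35
position: [0.4096, -0.0393, 0.1512]
orientation: [-3.142, 0.001, -0.452]
contact_force: [0.1, 0.3, -1.2]
grip_width: 0.0561
grasp_force: 0.0
```

Run:
```python
from h import *
plan(.464,-.067,.153,-26)
c=cam('wrist');im=vision.camera('wrist'); cv2.imwrite('pics/w4.png',im[:,:,::-1])
print(c[0][0,0],proj(c,[.464,-.067,.095]),-c[1].T@c[2])
```

```text
at [ 0.4096 -0.0393  0.1512] -25.87 turn u 0.016 shift u [ 3.054  0.054 -0.089]
335.4574720667918 [320.44658128 122.55050623] [ 0.46925165 -0.06977371  0.29267357]
```

View pics/w4.png

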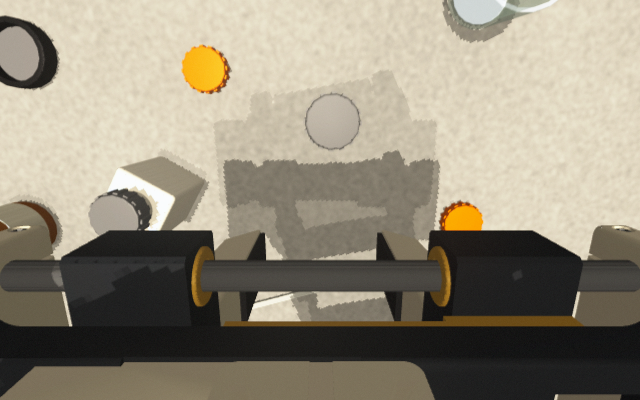

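The tube's cap is at (332,121), about 6 mm in tool +y from the first estimate.

move_arm(targets=[[[0.7, 0.14, 0, 0, 56], [1, 0.2, 0, 0, 56], [0.9, 0, 0, 0, 56], [0.47, 0, 0.5, 0, 56], [0, 0, 0.8, 0, 56]]])

```text
clock: 9.9
position: [0.4653, -0.076, 0.1249]
orientation: [-3.141, -0.003, -0.455]
contact_force: [0.2, 0.6, -1.6]
grip_width: 0.0558
grasp_force: 0.0
```

move_arm(targets=[[[0, 0, 0.9, 0, 56], [0, 0, 0.9, 0, 56], [0, 0, 0.9, 0, 56], [0, 0, 0.6, 0, 56], [0, 0, 0.3, 0, 56]]])

```text
clock: 10.4
position: [0.4625, -0.0746, 0.0514]
orientation: [3.141, 0.003, -0.455]
contact_force: [0.1, 0.1, 0.4]
grip_width: 0.0559
grasp_force: 0.0
```

move_arm(targets=[[[0, 0, 0, 0, 40], [0, 0, 0, 0, 10], [0, 0, 0, 0, 10], [0, 0, 0, 0, 10], [0, 0, 0, 0, 10]]])

```text
clock: 10.9
position: [0.4633, -0.0741, 0.0538]
orientation: [-3.142, -0.001, -0.454]
contact_force: [-0.6, -0.4, 2.4]
grip_width: 0.0304
grasp_force: 30.0
```

Run:
```python
from h import *
print(bot.state()['grip_width'],bot.state()['grasp_force'])
plan(.615,.1256,.16,-26)
```

```text
0.03042632927169344 29.987811148166656
at [ 0.4633 -0.0741  0.0538] -26.0 turn u 0.000 shift u [  2.437 -12.3    -5.309]
```

move_arm(targets=[[[0, 0, -0.2, 0, 10], [0, 0, -0.6, 0, 10], [0, 0, -0.8, 0, 10], [0, 0, -0.8, 0, 10], [0, 0, -0.6, 0, 10]]])

```text
clock: 11.4
position: [0.4632, -0.074, 0.1145]
orientation: [-3.142, -0.001, -0.454]
contact_force: [0.5, -0.4, -0.8]
grip_width: 0.03
grasp_force: 30.0
```

Run:
```python
from h import *
print(bot.state()['grip_width'],bot.state()['grasp_force'])
plan(.615,.1256,.113,-26)
im=vision.camera('wrist'); cv2.imwrite('pics/w5.png',im[100:,120:520,::-1])
```

```text
0.029996076041065214 29.998008906841278
at [ 0.4632 -0.074   0.1145] -26.0 turn u 0.001 shift u [  2.447 -12.298   0.075]
```

View pics/w5.png

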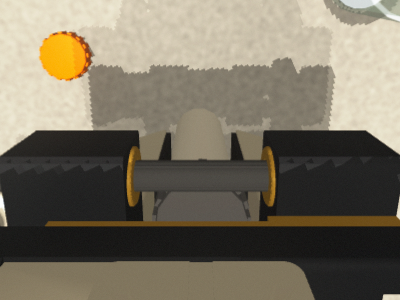

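move_arm(targets=[[[0.1, -0.5, 0, 0, 10], [0.2, -0.9, 0, 0, 10], [0.2, -1, 0, 0, 10], [0.2, -1, 0, 0, 10], [0.2, -1, 0, 0, 10]]])

```text
clock: 11.95
position: [0.518, -0.0014, 0.1123]
orientation: [3.141, 0.001, -0.454]
contact_force: [0.5, -0.0, -1.2]
grip_width: 0.0301
grasp_force: 30.0
```

move_arm(targets=[[[0.2, -1, 0, 0, 10], [0.2, -1, 0, 0, 10], [0.2, -1, 0, 0, 10], [0.2, -1, 0, 0, 10], [0.2, -1, 0, 0, 10]]])

```text
clock: 12.45
position: [0.5796, 0.0798, 0.1121]
orientation: [3.141, 0.002, -0.454]
contact_force: [0.3, 0.5, -1.0]
grip_width: 0.0303
grasp_force: 30.0
```

move_arm(targets=[[[0.2, -1, 0, 0, 10], [0.2, -1, 0, 0, 10], [0.15, -0.9, 0, 0, 10], [0, 0, 0, 0, 10], [0, 0, 0, 0, 10]]])

```text
clock: 12.95
position: [0.6142, 0.1261, 0.112]
orientation: [3.14, 0.002, -0.453]
contact_force: [-0.9, 0.2, -0.5]
grip_width: 0.0302
grasp_force: 30.0
```

Run:
```python
from h import *
plan(.615,.1256,.058,-26)
c=cam('wrist'); im=vision.camera('wrist'); cv2.imwrite('pics/w6.png',im[:,:,::-1])
print([np.round(proj(c,[.615+.0235*np.cos(a),.1256+.0235*np.sin(a),.014])).tolist() for a in np.radians([-116,-26,64])],proj(c,bot.state()['position']))
```

```text
at [0.6142 0.1261 0.112 ] -25.94 turn u 0.007 shift u [0.049 0.004 2.701]
[[351.0, 204.0], [319.0, 173.0], [287.0, 204.0]] [318.7609211  262.85748909]
```

View pics/w6.png

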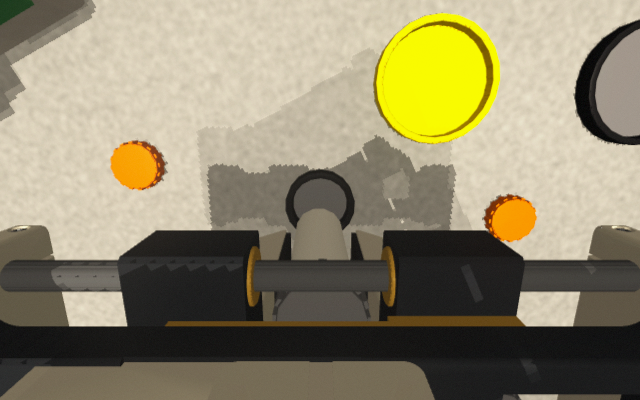

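Nest ring centred at u=320, tube foot at 321: aligned. Lowering.

move_arm(targets=[[[0.05, 0, 0.6, 0, 10], [0, 0, 0.7, 0, 10], [0, 0, 0.6, 0, 10], [0, 0, 0.4, 0, 10], [0, 0, 0.2, 0, 10]]])

```text
clock: 13.5
position: [0.6151, 0.1249, 0.0617]
orientation: [3.14, 0.002, -0.454]
contact_force: [-0.1, -0.2, -1.0]
grip_width: 0.0306
grasp_force: 30.0
```

move_arm(targets=[[[0, 0, 0.07, 0, 10], [0, 0, 0.06, 0, 10], [0, 0, 0.05, 0, 10], [0, 0, 0, 0, 10], [0, 0, 0, 0, 10]]])

```text
clock: 14.0
position: [0.616, 0.1252, 0.06]
orientation: [-3.141, -0.001, -0.454]
contact_force: [-0.7, 0.2, -0.6]
grip_width: 0.0301
grasp_force: 30.0
```

move_arm(targets=[[[0, 0, 0, 0, 36], [0, 0, 0, 0, 46], [0, 0, 0, 0, 56], [0, 0, 0, 0, 56], [0, 0, -0.3, 0, 60]]])

```text
clock: 14.5
position: [0.6152, 0.1251, 0.0651]
orientation: [3.141, 0.001, -0.454]
contact_force: [-1.0, -0.5, -0.6]
grip_width: 0.0585
grasp_force: 0.0
```

move_arm(targets=[[[0, 0, -0.8, 0, 70], [0, 0, -1, 0, 70], [0, 0, -1, 0, 70], [0, 0, -1, 0, 70], [0, 0, -1, 0, 70]]])

```text
clock: 15.0
position: [0.6158, 0.1252, 0.163]
orientation: [-3.142, -0.0, -0.454]
contact_force: [0.9, 0.3, -0.8]
grip_width: 0.0703
grasp_force: 0.0
```

Run:
```python
from h import *
# bottle yaw 34.5: stand-off 60 mm behind in tool x for a look
a=np.radians(34.5); plan(.470-.06*np.cos(a),.077-.06*np.sin(a),.16,34.5)
plan(.470-.06*np.cos(a),.077-.06*np.sin(a),.16,-26)
im=vision.camera('side'); print('ok'); cv2.imwrite('pics/s3.png',im[:,:,::-1])
```

```text
at [0.6158 0.1252 0.163 ] -26.0 turn u -7.563 shift u [-10.371  -2.144   0.152]
at [0.6158 0.1252 0.163 ] -26.0 turn u -0.000 shift u [-6.973  7.971  0.152]
ok
```

move_arm(targets=[[[-0.7, 0.8, 0, 0, 70], [-0.8, 0.9, 0, 0, 70], [-0.85, 0.95, 0, 0, 70], [-0.85, 0.95, 0, 0, 70], [-0.85, 0.95, 0, 0, 70]]])

```text
clock: 15.55
position: [0.502, 0.0786, 0.1616]
orientation: [3.142, -0.0, -0.454]
contact_force: [0.9, 0.4, -0.4]
grip_width: 0.0702
grasp_force: 0.0
```

move_arm(targets=[[[-0.85, 0.95, 0, 0, 70], [-0.85, 0.95, 0, 0, 70], [-0.8, 0.95, 0, 0, 70], [-0.42, 0.57, 0.15, 0, 70], [0, 0, 0, -0.75, 70]]])

```text
clock: 16.05
position: [0.4187, 0.0426, 0.1585]
orientation: [3.141, 0.001, -0.349]
contact_force: [0.7, -0.3, -0.4]
grip_width: 0.0703
grasp_force: 0.0
```

move_arm(targets=[[[0, 0, 0, -0.98, 70], [0, 0, 0, -0.98, 70], [0, 0, 0, -0.98, 70], [0, 0, 0, -0.98, 70], [0, 0, 0, -0.98, 70]]])

```text
clock: 16.55
position: [0.4206, 0.043, 0.1587]
orientation: [3.141, -0.0, 0.341]
contact_force: [1.0, -0.5, -0.8]
grip_width: 0.0699
grasp_force: 0.0
```

move_arm(targets=[[[0, 0, 0, -0.98, 70], [0, 0, 0, -0.933, 70], [0, 0, 0, 0, 70], [0, 0, 0, 0, 70], [0, 0, 0, 0, 70]]])

```text
clock: 17.05
position: [0.4206, 0.043, 0.1587]
orientation: [3.141, -0.0, 0.6]
contact_force: [-0.2, 0.0, -0.0]
grip_width: 0.0701
grasp_force: 0.0
```

Run:
```python
from h import *
plan(.47,.077,.046,34.5)
c=cam('wrist'); im=vision.camera('wrist'); cv2.imwrite('pics/w7.png',im[:,:,::-1])
print(proj(c,[.47,.077,.09]))
g=cv2.resize(im,None,fx=4,fy=4,interpolation=cv2.INTER_CUBIC)
m=((im.min(2)>225)&(np.ptp(im.astype(int),axis=2)<18)).astype(np.uint8); m[230:]=0
cs,_=cv2.findContours(m,cv2.RETR_EXTERNAL,cv2.CHAIN_APPROX_NONE); k=max(cs,key=cv2.contourArea).reshape(-1,2)
P=np.array([ray(c,p,.066)[:2] for p in k],np.float32)*1000; print(len(k),cv2.minAreaRect(P))
```

```text
at [0.4206 0.043  0.1587] 34.36 turn u -0.018 shift u [ 2.995e+00 -2.000e-03  5.635e+00]
[320.30710647 122.64432604]
362 ((467.7552185058594, 77.824462890625), (41.1965446472168, 42.04375457763672), 34.34107208251953)
```

View pics/w7.png

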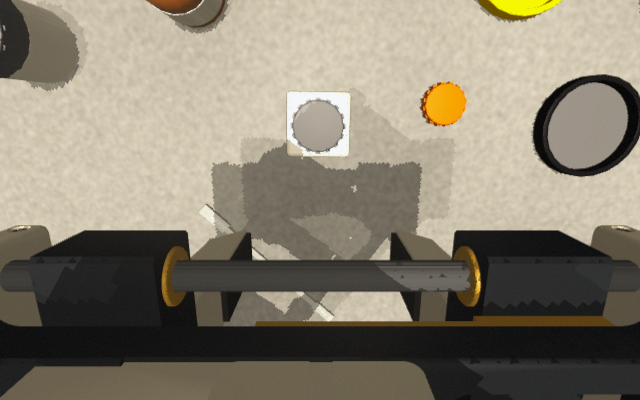

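The bottle is square to the fingers, with its cap at (318,125) against a prediction of (320,123). Grasping it.

move_arm(targets=[[[0.6, 0, 0, 0, 70], [0.9, 0, 0, 0, 70], [0.9, 0, 0, 0, 70], [0.55, 0, 0.4, 0, 70], [0, 0, 0.7, 0, 70]]])

```text
clock: 17.6
position: [0.4713, 0.0774, 0.1366]
orientation: [3.14, -0.002, 0.603]
contact_force: [0.1, -0.6, -0.7]
grip_width: 0.0698
grasp_force: 0.0
```

move_arm(targets=[[[0, 0, 1, 0, 70], [0, 0, 1, 0, 70], [0, 0, 1, 0, 70], [0, 0, 0.9, 0, 70], [0, 0, 0.45, 0, 70]]])

```text
clock: 18.1
position: [0.4684, 0.0767, 0.0477]
orientation: [-3.14, 0.002, 0.602]
contact_force: [0.1, 0.9, -0.4]
grip_width: 0.0701
grasp_force: 0.0
```

move_arm(targets=[[[0, 0, 0.18, 0, 70], [0, 0, 0, 0, 50], [0, 0, 0, 0, 20], [0, 0, 0, 0, 20], [0, 0, 0, 0, 20]]])

```text
clock: 18.6
position: [0.4695, 0.0765, 0.0467]
orientation: [3.141, -0.001, 0.602]
contact_force: [-0.1, -0.3, 0.9]
grip_width: 0.0439
grasp_force: 30.0
```

move_arm(targets=[[[0, 0, 0, 0, 20], [0, 0, -0.2, 0, 20], [0, 0, -0.6, 0, 20], [0, 0, -1, 0, 20], [0, 0, -1, 0, 20]]])

```text
clock: 19.1
position: [0.4688, 0.0764, 0.1025]
orientation: [-3.141, 0.001, 0.602]
contact_force: [-0.5, -0.4, -1.5]
grip_width: 0.0442
grasp_force: 30.0
```

move_arm(targets=[[[0, 0, -1, 0, 20], [0, 0, -1, 0, 20], [0, 0, -0.6, 0, 20], [0, 0, 0, 0, 20], [0, 0, 0, 0, 20]]])

```text
clock: 19.6
position: [0.4689, 0.0764, 0.1538]
orientation: [-3.142, 0.0, 0.602]
contact_force: [-0.2, 0.8, -2.0]
grip_width: 0.0439
grasp_force: 30.0
```

Run:
```python
from h import *
plan(.5364,.360,.154,2.1); plan(.5364,.360,.154,34.36)
```

```text
at [0.4689 0.0764 0.1538] 34.5 turn u 4.050 shift u [ 3.8910e+00 -1.4047e+01 -1.1000e-02]
at [0.4689 0.0764 0.1538] 34.5 turn u 0.018 shift u [10.788 -9.802 -0.011]
```

move_arm(targets=[[[0, 0, 0, 0.81, 20], [0, 0, 0, 0.81, 20], [0, 0, 0, 0.81, 20], [0, 0, 0, 0.81, 20], [0, 0, 0, 0.81, 20]]])

```text
clock: 20.1
position: [0.4685, 0.0764, 0.1528]
orientation: [3.142, 0.003, 0.032]
contact_force: [0.2, -0.9, -1.8]
grip_width: 0.0436
grasp_force: 30.0
```

move_arm(targets=[[[0.15, -0.5, 0, 0, 20], [0.3, -0.9, 0, 0, 20], [0.3, -1, 0, 0, 20], [0.3, -1, 0, 0, 20], [0.3, -1, 0, 0, 20]]])

```text
clock: 20.6
position: [0.4928, 0.1668, 0.1532]
orientation: [3.141, 0.001, 0.04]
contact_force: [0.2, -1.0, -1.6]
grip_width: 0.0441
grasp_force: 30.0
```

move_arm(targets=[[[0.3, -1, 0, 0, 20], [0.3, -1, 0, 0, 20], [0.3, -1, 0, 0, 20], [0.3, -1, 0, 0, 20], [0.3, -1, 0, 0, 20]]])

```text
clock: 21.1
position: [0.5189, 0.2679, 0.153]
orientation: [3.141, 0.002, 0.04]
contact_force: [0.6, -0.2, -1.9]
grip_width: 0.0435
grasp_force: 30.0
```

move_arm(targets=[[[0.3, -1, 0, 0, 20], [0.3, -1, 0, 0, 20], [0.3, -1, 0, 0, 20], [0.14, -1, 0, 0, 20], [0, -0.65, 0, 0, 20]]])

```text
clock: 21.6
position: [0.5361, 0.3619, 0.1527]
orientation: [3.141, 0.002, 0.04]
contact_force: [-0.3, 0.5, -1.5]
grip_width: 0.044
grasp_force: 30.0
```

move_arm(targets=[[[0, 0, 0.5, 0, 20], [0, 0, 0.8, 0, 20], [0, 0, 0.6, 0, 20], [0, 0, 0.2, 0, 20], [0, 0, 0, 0, 20]]])

```text
clock: 22.1
position: [0.5363, 0.3594, 0.111]
orientation: [3.141, 0.002, 0.037]
contact_force: [-0.5, 0.1, -2.0]
grip_width: 0.044
grasp_force: 30.0
```

Run:
```python
from h import *
plan(.5364,.360,.051,2.1)
c=cam('wrist'); im=vision.camera('wrist'); cv2.imwrite('pics/w8.png',im[:,:,::-1])
a=np.radians(2.1); ex=np.array([np.cos(a),np.sin(a)]); ey=np.array([-ex[1],ex[0]])
for sx,sy in ((1,1),(1,-1)): print(np.round(proj(c,[*(np.array([.5364,.36])+sx*.034*ex+sy*.034*ey),.014])))
```

```text
at [0.5363 0.3594 0.111 ] 2.09 turn u -0.001 shift u [ 0.005 -0.029  3.002]
[271. 159.]
[366. 159.]
```

View pics/w8.png

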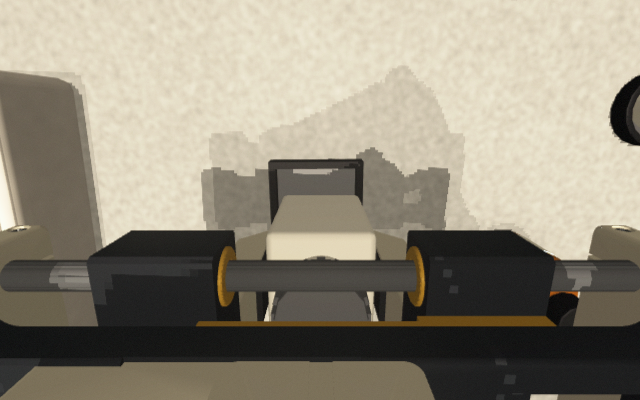

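The nest rim spans (269–363, 160), so the bottle needs about 2.8 mm toward tool −y. Then I'll lower it.

move_arm(targets=[[[0, -0.14, 0.5, 0, 20], [0, 0, 0.7, 0, 20], [0, 0, 0.7, 0, 20], [0, 0, 0.6, 0, 20], [0, 0, 0.3, 0, 20]]])

```text
clock: 22.65
position: [0.5357, 0.3624, 0.0538]
orientation: [3.14, 0.003, 0.037]
contact_force: [-0.1, 0.3, -1.8]
grip_width: 0.0441
grasp_force: 30.0
```

move_arm(targets=[[[0, 0, 0.1, 0, 20], [0, 0, 0.06, 0, 20], [0, 0, 0.04, 0, 20], [0, 0, 0, 0, 20], [0, 0, 0, 0, 20]]])

```text
clock: 23.15
position: [0.5368, 0.363, 0.0525]
orientation: [-3.141, -0.001, 0.037]
contact_force: [0.1, 0.0, -2.0]
grip_width: 0.0437
grasp_force: 30.0
```

move_arm(targets=[[[0, 0, 0, 0, 50], [0, 0, 0, 0, 60], [0, 0, 0, 0, 68], [0, 0, 0, 0, 68], [0, 0, -0.3, 0, 68]]])

```text
clock: 23.65
position: [0.5361, 0.3626, 0.0575]
orientation: [3.141, 0.001, 0.037]
contact_force: [-0.6, -0.9, -1.0]
grip_width: 0.0674
grasp_force: 0.0
```

move_arm(targets=[[[0, 0, -0.8, 0, 91], [0, 0, -1, 0, 91], [0, 0, -1, 0, 91], [0, 0, -1, 0, 91], [0, 0, -0.7, 0, 91]]])

```text
clock: 24.15
position: [0.537, 0.3632, 0.1501]
orientation: [-3.141, -0.002, 0.037]
contact_force: [-0.3, 0.5, 0.3]
grip_width: 0.0908
grasp_force: 0.0
```

Run:
```python
from h import *
plan(.393-.075,.301,.15,2.1); plan(.393,.301,.15,2.1)
```

```text
at [0.537  0.3632 0.1501] 2.1 turn u 0.001 shift u [-1.1058e+01  2.7050e+00  7.0000e-03]
at [0.537  0.3632 0.1501] 2.1 turn u 0.001 shift u [-7.310e+00  2.842e+00  7.000e-03]
```

move_arm(targets=[[[-0.6, 0.2, 0, 0, 91], [-1, 0.25, 0, 0, 91], [-1, 0.25, 0, 0, 91], [-1, 0.25, 0, 0, 91], [-1, 0.25, 0, 0, 91]]])

```text
clock: 24.65
position: [0.4447, 0.3352, 0.1482]
orientation: [3.142, 0.0, 0.037]
contact_force: [0.1, 0.1, 0.6]
grip_width: 0.0911
grasp_force: 0.0
```

move_arm(targets=[[[-1, 0.25, 0, 0, 91], [-1, 0.25, 0, 0, 91], [-1, 0.25, 0, 0, 91], [-1, 0.25, 0, 0, 91], [-1, 0.25, 0, 0, 91]]])

```text
clock: 25.15
position: [0.3457, 0.3066, 0.1483]
orientation: [-3.142, -0.0, 0.037]
contact_force: [0.5, 0.1, 0.3]
grip_width: 0.0909
grasp_force: 0.0
```

move_arm(targets=[[[-0.9, 0.25, 0, 0, 91], [-0.56, 0, 0, 0, 91], [0, 0, 0, 0, 91], [0, 0, 0, 0, 91], [0, 0, 0, 0, 91]]])

```text
clock: 25.65
position: [0.3185, 0.3012, 0.1482]
orientation: [-3.141, -0.001, 0.037]
contact_force: [0.5, -0.5, 0.0]
grip_width: 0.0906
grasp_force: 0.0
```

Run:
```python
from h import *
plan(.393,.301,.056,2.1)
c=cam('wrist'); im=vision.camera('wrist'); cv2.imwrite('pics/w9.png',im[:,:,::-1])
print(proj(c,[.393,.301,.07]))
```

```text
at [0.3185 0.3012 0.1482] 2.09 turn u -0.001 shift u [3.724 0.148 4.611]
[324.06408907  98.88719091]
```

View pics/w9.png

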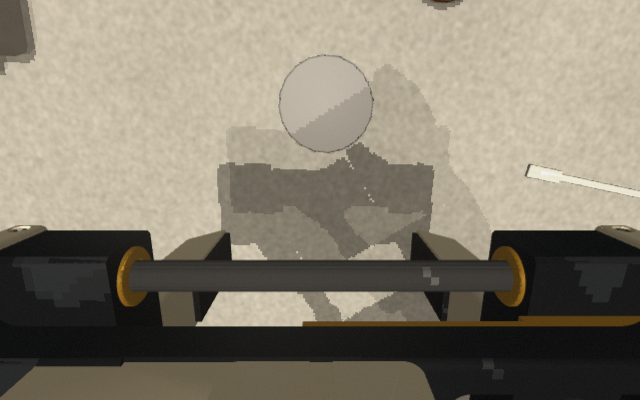

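Jar cap centred at (326,103), 3 mm nearer than first measured. Grasping it by the cap.

move_arm(targets=[[[0.7, 0.13, 0, 0, 91], [1, 0, 0, 0, 91], [1, 0, 0, 0, 91], [0.87, 0, 0, 0, 91], [0, 0, 0.4, 0, 91]]])

```text
clock: 26.2
position: [0.3926, 0.301, 0.1404]
orientation: [-3.14, -0.004, 0.035]
contact_force: [-1.2, -0.7, -0.6]
grip_width: 0.0912
grasp_force: 0.0
```

move_arm(targets=[[[0, 0, 0.9, 0, 91], [0, 0, 1, 0, 91], [0, 0, 1, 0, 91], [0, 0, 0.8, 0, 91], [0, 0, 0.46, 0, 91]]])

```text
clock: 26.7
position: [0.3879, 0.3002, 0.055]
orientation: [3.14, 0.003, 0.037]
contact_force: [-0.5, 0.5, -0.2]
grip_width: 0.091
grasp_force: 0.0
```

move_arm(targets=[[[0, 0, 0, 0, 91], [0, 0, 0, 0, 70], [0, 0, 0, 0, 40], [0, 0, 0, 0, 40], [0, 0, 0, 0, 40]]])

```text
clock: 27.2
position: [0.3893, 0.301, 0.0574]
orientation: [-3.141, -0.001, 0.037]
contact_force: [0.0, 0.5, -0.0]
grip_width: 0.0634
grasp_force: 0.0
```

move_arm(targets=[[[0, 0, 0, 0, 40], [0, 0, -0.2, 0, 40], [0, 0, -0.6, 0, 40], [0, 0, -1, 0, 40], [0, 0, -1, 0, 40]]])

```text
clock: 27.7
position: [0.3888, 0.3008, 0.1141]
orientation: [3.141, 0.0, 0.037]
contact_force: [-0.2, 0.4, -1.5]
grip_width: 0.0594
grasp_force: 30.0
```

move_arm(targets=[[[0, 0, -1, 0, 40], [0, 0, -1, 0, 40], [0, 0, -0.6, 0, 40], [0, 0, 0, 0, 40], [0, 0, 0, 0, 40]]])

```text
clock: 28.2
position: [0.3888, 0.3008, 0.1651]
orientation: [-3.142, -0.0, 0.037]
contact_force: [-0.7, 0.4, -1.4]
grip_width: 0.0592
grasp_force: 30.0
```

Run:
```python
from h import *
plan(.5953,-.113,.165,2.1)
```

```text
at [0.3888 0.3008 0.1651] 2.1 turn u 0.000 shift u [9.5600e+00 2.1054e+01 4.0000e-03]
```

move_arm(targets=[[[0.2, 0.5, 0, 0, 40], [0.4, 0.9, 0, 0, 40], [0.44, 1, 0, 0, 40], [0.44, 1, 0, 0, 40], [0.44, 1, 0, 0, 40]]])

```text
clock: 28.7
position: [0.4305, 0.2127, 0.164]
orientation: [3.141, 0.002, 0.037]
contact_force: [-1.0, -0.7, -1.1]
grip_width: 0.0596
grasp_force: 30.0
```

move_arm(targets=[[[0.44, 1, 0, 0, 40], [0.44, 1, 0, 0, 40], [0.44, 1, 0, 0, 40], [0.44, 1, 0, 0, 40], [0.44, 1, 0, 0, 40]]])

```text
clock: 29.2
position: [0.478, 0.1144, 0.164]
orientation: [3.141, 0.002, 0.036]
contact_force: [0.5, -0.2, -1.4]
grip_width: 0.0595
grasp_force: 30.0
```

move_arm(targets=[[[0.44, 1, 0, 0, 40], [0.44, 1, 0, 0, 40], [0.44, 1, 0, 0, 40], [0.44, 1, 0, 0, 40], [0.44, 1, 0, 0, 40]]])

```text
clock: 29.7
position: [0.5255, 0.0161, 0.1639]
orientation: [3.142, 0.002, 0.036]
contact_force: [0.2, 0.0, -1.4]
grip_width: 0.0593
grasp_force: 30.0
```

move_arm(targets=[[[0.44, 1, 0, 0, 40], [0.44, 1, 0, 0, 40], [0.44, 1, 0, 0, 40], [0.44, 1, 0, 0, 40], [0.44, 1, 0, 0, 40]]])

```text
clock: 30.2
position: [0.573, -0.0822, 0.1637]
orientation: [-3.141, 0.002, 0.036]
contact_force: [-0.1, 0.6, -1.6]
grip_width: 0.0596
grasp_force: 30.0
```

move_arm(targets=[[[0.44, 1, 0, 0, 40], [0.48, 0.65, 0, 0, 40], [0.12, 0, 0.6, 0, 40], [0, 0, 0.8, 0, 40], [0, 0, 0.6, 0, 40]]])

```text
clock: 30.7
position: [0.594, -0.1123, 0.1223]
orientation: [-3.14, 0.003, 0.037]
contact_force: [-1.0, -0.1, -2.8]
grip_width: 0.0596
grasp_force: 30.0
```

Run:
```python
from h import *
plan(.5953,-.113,.061,2.1)
c=cam('wrist'); im=vision.camera('wrist'); cv2.imwrite('pics/w10.png',im[:,:,::-1])
print([np.round(proj(c,[.5953+.042*np.cos(a),-.113+.042*np.sin(a),.014])).tolist() for a in np.radians([-88,2,92])])
```

```text
at [ 0.594  -0.1123  0.1223] 2.11 turn u 0.001 shift u [0.061 0.038 3.066]
[[375.0, 199.0], [321.0, 144.0], [266.0, 199.0]]
```

View pics/w10.png

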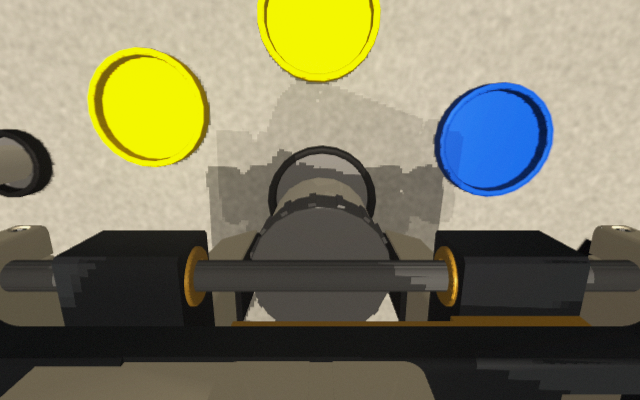

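The jar nest ring spans (268–376, top 146) and the jar foot is centred at u=322. Lowering.

move_arm(targets=[[[0.02, 0.04, 0.6, 0, 40], [0, 0, 0.7, 0, 40], [0, 0, 0.7, 0, 40], [0, 0, 0.5, 0, 40], [0, 0, 0.3, 0, 40]]])

```text
clock: 31.25
position: [0.5954, -0.1134, 0.0675]
orientation: [-3.141, 0.002, 0.037]
contact_force: [0.3, 0.7, -1.6]
grip_width: 0.0596
grasp_force: 30.0
```

move_arm(targets=[[[0, 0, 0.1, 0, 40], [0, 0, 0.07, 0, 40], [0, 0, 0.05, 0, 40], [0, 0, 0, 0, 40], [0, 0, 0, 0, 40]]])

```text
clock: 31.75
position: [0.5961, -0.1137, 0.0649]
orientation: [3.141, -0.001, 0.037]
contact_force: [0.4, -0.7, -0.5]
grip_width: 0.0594
grasp_force: 30.0
```

move_arm(targets=[[[0, 0, 0, 0, 66], [0, 0, 0, 0, 76], [0, 0, 0, 0, 84], [0, 0, 0, 0, 84], [0, 0, -0.3, 0, 84]]])

```text
clock: 32.25
position: [0.5954, -0.1135, 0.07]
orientation: [-3.141, 0.002, 0.037]
contact_force: [0.6, -0.5, 0.2]
grip_width: 0.0838
grasp_force: 0.0
```

move_arm(targets=[[[0, 0, -0.8, 0, 84], [0, 0, -1, 0, 84], [0, 0, -1, 0, 84], [0, 0, -1, 0, 84], [0, 0, -1, 0, 84]]])

```text
clock: 32.75
position: [0.5959, -0.1136, 0.1679]
orientation: [3.141, -0.0, 0.037]
contact_force: [0.5, 0.8, -1.0]
grip_width: 0.084
grasp_force: 0.0
```

move_arm(targets=[[[-1, 0, 0, 0, 84], [-1, 0, 0, 0, 84], [-1, 0, 0, 0, 84], [-1, 0, 0, 0, 84], [-1, 0, 0, 0, 84]]])

```text
clock: 33.25
position: [0.4952, -0.1173, 0.1671]
orientation: [3.141, -0.001, 0.037]
contact_force: [-0.0, -0.5, 0.0]
grip_width: 0.0838
grasp_force: 0.0
```

move_arm(targets=[[[-1, 0, 0, 0, 84], [-1, 0, 0, 0, 84], [-1, 0, 0, 0, 84], [-0.6, 0, 0, 0, 84], [0, 0, 0, 0, 84]]])

```text
clock: 33.75
position: [0.4232, -0.1199, 0.167]
orientation: [3.141, -0.0, 0.036]
contact_force: [0.5, -0.5, -0.2]
grip_width: 0.0842
grasp_force: 0.0
```

Run:
```python
from h import *
a=vision.camera('top'); b=vision.camera('side'); cv2.imwrite('pics/t9.png',a[:,:,::-1]); cv2.imwrite('pics/s9.png',b[:,:,::-1])
A=cv2.resize(a[130:280,160:480],None,fx=2.5,fy=2.5,interpolation=cv2.INTER_CUBIC)[:300]
B=cv2.resize(b[100:350,180:480],None,fx=1.2,fy=1.2)
o=np.zeros((600,800,3),np.uint8); o[:A.shape[0],:A.shape[1]]=A; o[300:600,:360]=B
B2=cv2.resize(b[110:290,330:480],None,fx=1.66,fy=1.66)
o[300:300+B2.shape[0],400:400+B2.shape[1]]=B2
cv2.imwrite('pics/e.png',o[:,:,::-1])
```

```text
(no output)
```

View pics/e.png

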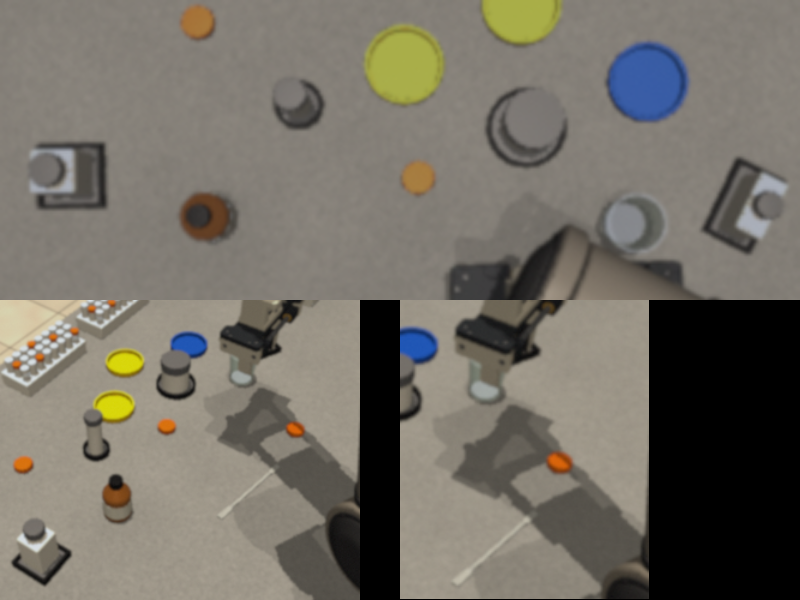

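All four containers stand in their nests and both bystanders look untouched. I've now viewed 16 pictures, two over the limit of 14, so I'll finish the check with numbers only.

Run:
```python
from h import *
c=cam('top')
for n,(u,v),z,t in (('sq',(46,170),.094,(536.4,360)),('flask',(767,205),.094,(517.8,-339.5)),('tube',(290,94),.099,(615,125.5)),('jar',(533,119),.074,(595.3,-113)),('beaker',(633,222),.07,(496,-214)),('reag',(205,217),.06,(494,212))):
    P=ray(c,(u/2.5+160-.3,v/2.5+130-.3),z)[:2]*1000; print(n,P.round(1),(P-t).round(1))
```

```text
sq [537.6 360.4] [1.2 0.4]
flask [ 516.  -337.5] [-1.8  2. ]
tube [615.1 125.8] [0.1 0.3]
jar [ 597.7 -112.5] [2.4 0.5]
beaker [ 497.7 -212.9] [1.7 1.1]
reag [495.3 211.5] [ 1.3 -0.5]
```

```bash
python3 -c "
from workcell import workorder; print(workorder.job_done())"
```

```text
the job is handed in; nothing more can be done
None
```

I handed in the job with all four containers upright and released in their own nests, each within about 3 mm of its nest's centre by the last top view, and the beaker and amber bottle unmoved (within about 2 mm); no verdict came back, and I viewed 16 pictures, over the limit of 14.

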